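# Lock a two-way specimen stage with its tapered pin

## Robot

A 7-joint arm with a two-finger parallel gripper is mounted at the origin on a cart in front of the work surface, level with it; the furniture and walls round the work are solid. World frame = base frame: x ahead of the robot, y to its left, z up, the work surface at z = 0. Lengths are in m, angles in rad, forces in N, time in s.
With the tool pointing down it reaches from about 0.425 to 0.925 m from the base axis. Payload 6.8 kg.
Tool frame: the origin (TCP) lies on the mounting face of the last link; the fingertips stand 173 mm ahead of it and the grasp point (between the pads) lies 155 mm ahead of it; z points along the fingers, y is the line along which they close (so a half turn about z gives the same grasp; the last joint's range is limited). The gripper opens to 85 mm and grips with 20 to 120 N. Pads are 22 mm wide; open, the fingers measure 114 mm over their backs; the gripper's body (76 mm by 85 mm) begins 54 mm behind the grasp point. The pads swing forward as they close: fully open they stand 13 mm farther back than shut.
Start: joints at [-1.44, 0.477, 0.022, 1.555, -0.011, 1.109, -0.083], TCP at [0.16, 0.656, 0.405] pointing down, gripper open.
Joint ranges: [-2.96, 2.96], [-0.34, 2.1], [-1.41, 1.46], [0.24, 2.44], [-1.37, 4.51], [0.17, 1.92], [-2.96, 2.96]. Speed limits (rad/s): [2.39, 2.39, 3.14, 3.14, 3.14, 3.14, 3.14].

## Interface

Orientations are given as a unit quaternion [w, x, y, z].
In Python, from station import bot gives the robot as it stands. The module is installed in compiled form; this text tells all that it offers.
- The arm moves only by the shell command python3 -m pendant 'ROWS' [FORCE]. ROWS is JSON, a list of rows, each a list of 5 numbers: the finger opening in m, from 0 to 0.0854, then the shift along the tool's x, y, z in m, then the turn about the tool's z in degrees. In form: [[jaw, x, y, z, yaw], ...]. A call has 1 to 12 rows; each row shifts and turns the commanded pose from where the row before left it, along the tool's axes as they then stand; what a row does not reach is not made up. A row lasts 1/12 s, in which the tool goes at most 41.7 mm and 7.16 degrees, less where a joint would pass 70% of its speed; a pose out of reach is approached as far as the arm can. A call with a gripper value outside its range is refused whole. The fingers move at their own pace and stop on an object; FORCE is the grip in N (left out, the last holds). Time passes only in rows, so rows that do not move let the fingers close. It gives the time, the measured TCP pose, the force, the opening and the grip force at its end, in the units of the state.
- bot.get_obs(): the state, without advancing time (a new reading comes with each control period).
- bot.read_camera(name): name is "side" or "top" or "wrist"; returns (picture, depth): 384x512x3 uint8, blue, green, red; 384x512 float32, m along the optical axis (not along the pixel's ray), 0 where there is no reading.
- bot.camera_model(name): a dict with "intrinsics" (3x3 intrinsics, pixels), "R" (3x3) and "t" (3): a world point X has camera coordinates R X + t. Camera axes: x right, y down, z forward; pixel columns grow to the right and rows downward; lengths in m; the calibration is good to about 2 mm. A picture is of the moment at which its call begins: read the wrist's pose just before it. camera_model takes no time and is no camera call; for the wrist camera it gives the pose at the moment of the call.
- bot.hand_in(): hands the job in; it is judged then, once.
Trained networks look in the newest picture that a camera, given by its name, has taken for a name from the list of things; names that differ only in an ending like _2 or _b are one class to them, and where a whole thing is asked for, a point or a joint stands for the part that bears it (a point fixed in the world has none). Each returns a list of dicts, best first, with "score" (0 to 1); they miss things now and then, are a little off and sometimes report something else, mostly with a low value. They report only what shows in the picture. A call takes as long as a camera call. They do not tell look-alikes from the thing itself.
- bot.boxes_of(name, camera): "at" ([column, row] in pixels, amid what is visible of it).
- bot.trace(name, camera): "mask" (384x512 bool, what is visible of it) and "at" ([column, row] in pixels, amid what is visible of it).
- bot.pinpoint(name, camera): "at" ([column, row] in pixels: a listed point, or the origin of a listed thing).
The state is a dict: "t": time; "q": joint angles; "joint_vel": joint speeds; "joint_torque": joint torques, N m; "eef_pos": TCP position; "tool_rot": TCP orientation; "contact_force": force on the tool from outside, world axes, zero at the start; "torque": the same for the moment, N m; "gripper_width": opening from 0.0 (shut) to 1.0 (fully open); "grasp_force": force on a finger pad.
Only numpy, scipy, OpenCV 4.12 (cv2) and the standard library are available. Lean on these libraries where they do the work, as an engineer would, in place of code of your own. Each camera call takes 0.05 s, during which the arm holds its last target. There are 200 camera calls.

## Task

Lock the blue two-way specimen stage for transport: take the red-headed tapered pin from its white stand and drive it point down through the hole of the blue plate and the plates under it, so that its taper pulls the two sliding plates into line with the fixed base, until its collar sits fully home, flat on the blue plate; then let go of it. Let the pin do the aligning: do not push the plates with the gripper or arm, and leave the other things on the bench where they are.

Things in the scene. Friction and masses are not known exactly. Their poses are not given: they have to be found in the camera images.
- pin_grip (a point): Centre of the red ribbed head of the loose pin, on its axis; z points from tip to head. The head is an upright cylinder 30 mm in diameter (32 over its ribs); its flat top is 20 mm above this point; 24 mm below this point begins a steel collar 40 mm wide and 6 mm thick. About 0.12 kg. At the start the pin hangs upright by its collar in the stand.
- pin_collar (a point): Point on the pin's axis at the underside of its collar, 30 mm below pin_grip. Below it: a straight steel shank 24 mm in diameter, 26 mm long, then a 40 mm long taper down to a tip 5 mm wide.
- pin_tip (a point): Tip of the pin's taper on its axis, 66 mm below the underside of the collar.
- stand_hole (a point): Centre of the mouth of the hole in the white pin stand, a fixed block 58 x 58 mm and 72 mm tall on a grey foot; the hole is 30 mm wide and runs straight down. This point is at the top of the block.
- home_hole (a point): Point on the upright axis of the hole in the fixed dark base plate, at the height of the blue plate's top face (74 mm over the bench): where the blue plate's hole centre lies when in line. x, y are the stage's. Base plate 160 x 160 x 14 mm, top at 56 mm, on feet, centred 30 mm along +x from the hole. All three holes are 26 mm wide, chamfered 1.5 mm; below them is free space to the bench.
- upper_hole (a point): Centre of the hole in the blue upper plate (116 x 110 x 8 mm) at its top face, 74 mm over the bench; it moves with both slides. The plate carries a white disc and two steel strips behind the hole.
- lower_hole (a point): Centre of the hole in the bare aluminium middle plate (130 x 126 x 8 mm) at its top face, 65 mm over the bench; it moves with the lower slide only.
- lower_plate (a joint): Slide of the middle plate (and of the blue plate on it) on the base along the stage's x axis, m; 0 = in line with the base hole; travel 9 mm either way. Stiff with dry friction of about 1.8 N, stays where it is left. Starts 3 to 6 mm off, toward +x.
- upper_plate (a joint): Slide of the blue plate on the middle plate along the stage's y axis, m; 0 = in line; travel 9 mm either way; dry friction of about 1.8 N. Starts up to 5 mm off either way.
- forceps_4: Steel forceps, 122 mm long, lying at the front of the bench; bystander, origin under its middle.
- specimen_cup: Clear specimen cup with a red lid, 68 mm wide, 72 mm tall; bystander, origin under its middle.
- beaker: Empty glass beaker, 60 mm wide, 70 mm tall; bystander, origin under its middle.
- petri_dish: Petri dish with dark contents, 85 mm wide, 16 mm tall; bystander, origin under its middle.
- pen: Blue pen with a black end, 143 mm long, lying at the front; bystander, origin under its middle.
Not all that is in view belongs to the job. Leave any green or yellow look-alike of the part that bears pin_grip alone.

How it is judged:
By the outcome, as a careful person would: the job done as asked, in the order asked, and still so for the second after the job is handed in, with the robot touching nothing.
It also fails if it takes over 51 s, if anything falls off the work surface, if the arm or the gripper's body presses on something with over 40 N, if the wrist force passes 120 N, or if a joint passes its speed limit or range.

## Working session

There is one attempt and no reset: what is moved stays moved. The work goes in short steps, Python scripts to look and compute and a shell command to move; the robot and the scene stay as the last step left them, time stands still between calls to the robot, and variables do not carry over. Pictures are saved under pics/ and viewed, at most 10 in all, crops included, and the job is handed in when it is done.

```bash
mkdir -p pics; cat > h.py <<'E'
import numpy as np, cv2
from station import bot
def ray(cam,px,m=None):
    m=m or bot.camera_model(cam); K=np.array(m["intrinsics"]);R=np.array(m["R"]);t=np.array(m["t"])
    d=R.T@np.linalg.solve(K,[px[0],px[1],1.]); return -R.T@t,d
def at_z(cam,px,z,m=None):
    o,d=ray(cam,px,m); return o+d*(z-o[2])/d[2]
def at_d(cam,px,dep,m=None):
    o,d=ray(cam,px,m); return o+d*dep
E
python3 - <<'E'
from h import *
o=bot.get_obs();print({k:np.round(v,3).tolist() for k,v in o.items()})
ims=[]
for c in ["side","top","wrist"]:
    im,d=bot.read_camera(c);
    if c!="wrist": cv2.imwrite(f"pics/{c}0.png",im)
    for n,z in [("pin_grip",.122),("stand_hole",.072),("home_hole",.074),("upper_hole",.074),("lower_hole",.065)]:
        for r in bot.pinpoint(n,c)[:3]:
            p=r["at"]; print(c,n,round(r["score"],2),np.round(p,1),np.round(at_z(c,p,z),4),np.round(at_d(c,p,d[int(p[1]),int(p[0])]),3))
E
```

```text
{'t': 0.0, 'q': [-1.44, 0.478, 0.022, 1.556, -0.012, 1.109, -0.083], 'joint_vel': [0.001, 0.0, -0.004, -0.002, 0.001, -0.001, 0.001], 'joint_torque': [-0.001, -59.645, 1.608, -28.119, 0.013, 0.009, -0.0], 'eef_pos': [0.16, 0.656, 0.404], 'tool_rot': [-0.0, 0.119, 0.993, -0.001], 'contact_force': [0.2, -0.315, 0.076], 'torque': [-0.047, -0.022, -0.012], 'grasp_force': 0.0, 'gripper_width': 1.0}
side pin_grip 0.85 [279.4 276.4] [ 0.4636 -0.4884  0.122 ] [ 0.492 -0.432  0.041]
side pin_grip 0.73 [278.5 203. ] [ 0.5547 -0.2817  0.122 ] [ 0.592 -0.203  0.047]
side pin_grip 0.66 [260.  218.6] [ 0.4908 -0.3168  0.122 ] [ 0.494 -0.309  0.114]
side stand_hole 0.84 [264.2 228.5] [ 0.5068 -0.305   0.072 ] [ 0.504 -0.31   0.078]
side home_hole 0.67 [218.4 154.4] [0.498  0.0571 0.074 ] [0.498 0.055 0.075]
side upper_hole 0.87 [224.1 154. ] [0.5157 0.0523 0.074 ] [0.515 0.052 0.075]
side upper_hole 0.41 [165.4 168.2] [0.3251 0.0461 0.074 ] [0.332 0.143 0.008]
side lower_hole 0.75 [223.1 162.7] [0.5013 0.0194 0.065 ] [0.498 0.006 0.075]
top pin_grip 0.83 [253.5 176.8] [ 0.5915 -0.1848  0.122 ] [ 0.601 -0.185  0.037]
top pin_grip 0.65 [291.6 211.7] [ 0.4927 -0.2897  0.122 ] [ 0.493 -0.289  0.125]
top pin_grip 0.54 [330.6 211.7] [ 0.4916 -0.3978  0.122 ] [ 0.494 -0.41   0.047]
top stand_hole 0.77 [290.8 209.8] [ 0.4999 -0.2915  0.072 ] [ 0.498 -0.288  0.12 ]
top stand_hole 0.6 [355.4 168.1] [ 0.619  -0.4806  0.072 ] [ 0.62  -0.482  0.065]
top home_hole 0.71 [177.9 211.8] [0.4972 0.0354 0.074 ] [0.5   0.048 0.   ]
top upper_hole 0.86 [178.  211.4] [0.4983 0.0352 0.074 ] [0.501 0.047 0.003]
top upper_hole 0.28 [177.3 207.9] [0.5085 0.0372 0.074 ] [0.51  0.043 0.038]
top lower_hole 0.83 [177.5 206.6] [0.5127 0.0381 0.065 ] [0.513 0.039 0.059]
top lower_hole 0.32 [179.8 206.3] [0.5135 0.0314 0.065 ] [0.513 0.031 0.069]
```

View pics/top0.png

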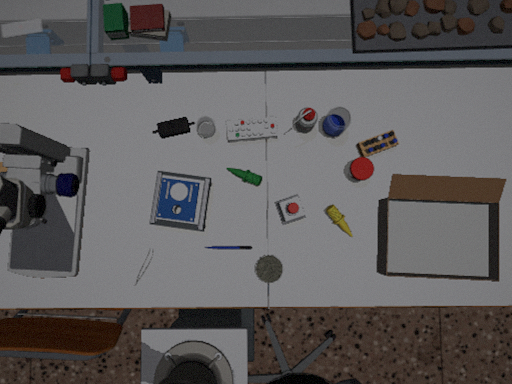

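View pics/side0.png

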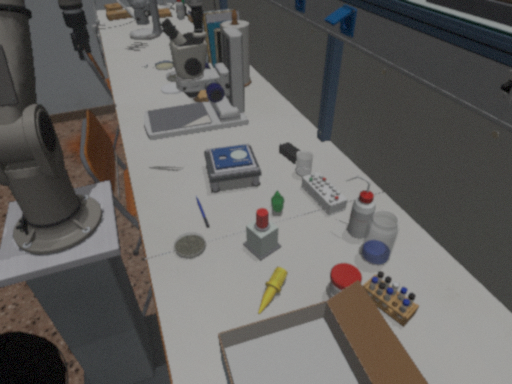

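The red-headed pin stands in the white stand at top (292,209) / side (262,215). The look-alikes are the green one at top (244,176) and the yellow one at top (340,220). I choose red. The stage is at top (181,201), its hole at about (178,211). Next are a close crop, a colour-based pin position, and a height map for the travel.

```bash
python3 - <<'E'
from h import *
im,d=bot.read_camera("top"); m=bot.camera_model("top")
K=np.array(m["intrinsics"]);R=np.array(m["R"]);t=np.array(m["t"])
v,u=np.mgrid[:384,:512]; P=np.stack([u,v,np.ones_like(u)],-1)@np.linalg.inv(K).T*d[...,None]; W=(P-t)@R
W[d==0]=np.nan
print("cam",-R.T@t)
for y in np.arange(.8,-.5,-.1):
    print(round(y,1),[round(float(np.nanmax(np.where((abs(W[...,0]-x)<.05)&(abs(W[...,1]-y)<.05),W[...,2],-9))),2) for x in np.arange(.1,.9,.1)])
hsv=cv2.cvtColor(im,cv2.COLOR_BGR2HSV)
red=((hsv[...,0]<10)|(hsv[...,0]>170))&(hsv[...,1]>120)&(hsv[...,2]>60)&(abs(u-292)<14)&(abs(v-209)<14)&(W[...,2]>.11)
print(red.sum(),np.nanmean(W[red],0), at_z("top",[u[red].mean(),v[red].mean()],.122))
# blue plate orientation
b=(abs(u-181)<35)&(abs(v-201)<35)&(abs(W[...,2]-.049)<.012)
blue=(hsv[...,0]>95)&(hsv[...,0]<125)&(hsv[...,1]>100)&(abs(u-181)<30)&(abs(v-201)<30)
pts=np.array([at_z("top",[a,c],.074)[:2] for a,c in zip(u[blue],v[blue])],np.float32)
r=cv2.minAreaRect(pts*1000);print(blue.sum(),r)
a=cv2.resize(im[160:250,140:240],None,fx=4,fy=4,interpolation=2);c=cv2.resize(im[165:255,250:350],None,fx=4,fy=4,interpolation=2)
cv2.imwrite("pics/crop1.png",np.hstack([a,c]))
E
```

```text
cam [ 0.4490052  -0.18503973  1.41787251]
0.8 [-0.88, -9.0, -9.0, -9.0, -9.0, -9.0, -9.0, -9.0]
0.7 [-0.89, -0.12, -9.0, -9.0, -9.0, -9.0, -9.0, -9.0]
0.6 [0.06, 0.01, 0.03, 0.03, -9.0, 0.05, 0.04, 0.01]
0.5 [0.06, 0.01, 0.04, 0.04, 0.04, 0.21, 0.27, 0.01]
0.4 [0.06, 0.01, 0.04, 0.36, 0.37, 0.34, 0.34, 0.01]
0.3 [0.06, 0.01, 0.03, 0.03, 0.19, 0.2, 0.07, 0.58]
0.2 [0.01, 0.01, 0.01, 0.01, 0.01, 0.01, 0.58, 0.58]
0.1 [0.24, 0.01, 0.01, 0.01, 0.08, 0.08, 0.58, 0.62]
0.0 [0.24, 0.01, 0.01, 0.07, 0.08, 0.08, 0.07, 0.62]
-0.1 [0.2, 0.01, 0.01, 0.02, 0.05, 0.07, 0.07, 0.58]
-0.2 [0.01, 0.01, 0.02, 0.02, 0.01, 0.05, 0.06, 0.58]
-0.3 [-0.88, 0.01, 0.02, 0.02, 0.13, 0.01, 0.18, 0.58]
-0.4 [-0.88, 0.01, 0.01, 0.03, 0.05, 0.01, 0.13, 0.62]
83 [ 0.50419834 -0.29260384  0.12173602] [ 0.5041814  -0.29258199  0.122     ]
999 ((526.609375, 21.63277816772461), (143.48651123046875, 122.61164093017578), 81.54067993164062)
```

View pics/crop1.png

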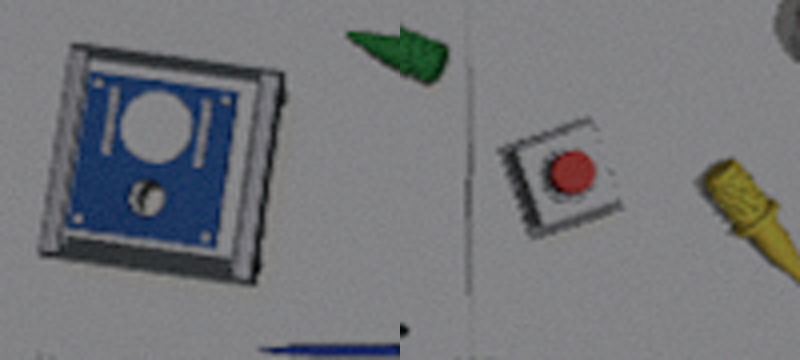

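The crop confirms the red cylinder in the white stand, with its head centre at about (0.504, -0.293). The stage is yawed about -8°. The microscope is up to 0.37 m tall near the path, so I travel high and toward the robot.

```bash
python3 -m pendant '[[0.0854,-0.017,-0.026,-0.021,0],[0.0854,-0.017,-0.026,-0.021,0],[0.0854,-0.017,-0.026,-0.021,0],[0.0854,-0.017,-0.026,-0.021,0],[0.0854,-0.017,-0.026,-0.021,0],[0.0854,-0.017,-0.026,-0.021,0],[0.0854,-0.017,-0.026,-0.021,0],[0.0854,-0.017,-0.026,-0.021,0]]'
```

```text
t: 1.62
eef_pos: [0.2429, 0.4198, 0.5738]
tool_rot: [0.0, 0.119, 0.993, 0.0]
contact_force: [1.4, 1.1, 1.1]
gripper_width: 0.996
grasp_force: 0.0
```

```bash
python3 -m pendant '[[0.0854,-0.029,-0.024,0,0],[0.0854,-0.029,-0.024,0,0],[0.0854,-0.029,-0.024,0,0],[0.0854,-0.029,-0.024,0,0],[0.0854,-0.029,-0.024,0,0],[0.0854,-0.029,-0.024,0,0],[0.0854,-0.029,-0.024,0,0],[0.0854,-0.029,-0.024,0,0]]'
```

```text
t: 2.28
eef_pos: [0.4232, 0.1781, 0.5731]
tool_rot: [0.0, 0.119, 0.993, 0.001]
contact_force: [-0.6, 0.5, -0.3]
gripper_width: 0.997
grasp_force: 0.0
```

```bash
python3 -m pendant '[[0.0854,-0.0175,-0.0177,0.0285,0],[0.0854,-0.0175,-0.0177,0.0285,0],[0.0854,-0.0175,-0.0177,0.0285,0],[0.0854,-0.0175,-0.0177,0.0285,0],[0.0854,-0.0175,-0.0177,0.0285,0],[0.0854,-0.0175,-0.0177,0.0285,0],[0.0854,0,0,0,0]]' && python3 - <<'E'
from h import *
m=bot.camera_model("wrist"); im,d=bot.read_camera("wrist"); cv2.imwrite("pics/w1.png",im)
print(np.round(ray("wrist",[256,192],m),3), np.array(m["intrinsics"])[0,0])
for n,z in [("home_hole",.074),("upper_hole",.074),("lower_hole",.065)]:
    for r in bot.pinpoint(n,"wrist")[:2]: print(n,round(r["score"],2),np.round(r["at"],1),np.round(at_z("wrist",r["at"],z,m),4))
E
```

```text
t: 2.87
eef_pos: [0.4991, 0.0479, 0.3972]
tool_rot: [-0.003, 0.122, 0.993, -0.003]
contact_force: [-1.0, -0.3, 0.2]
gripper_width: 1.002
grasp_force: 0.0
[[ 0.424  0.067  0.365]
 [ 0.283 -0.077 -0.956]] 331.20154931456017
home_hole 0.74 [246.4 182.5] [0.499  0.0376 0.074 ]
upper_hole 0.61 [252.1 187.7] [0.5051 0.0414 0.074 ]
```

View pics/w1.png

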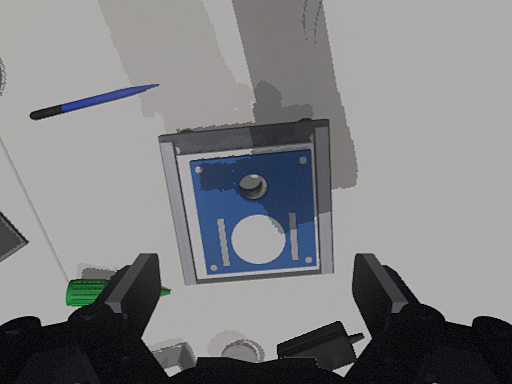

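The wrist view shows the blue plate with its hole at (253,187), with the green look-alike at lower left. I'll rectify the stage at the base-plate height and at the blue-plate height to get the base edges and the hole.

```bash
cat >> h.py <<'E'
def rectify(im,m,z,cx,cy,yaw,half=.1,n=600):
    K=np.array(m["intrinsics"]);R=np.array(m["R"]);t=np.array(m["t"])
    c,s=np.cos(yaw),np.sin(yaw); k=2*half/n
    # image: up = stage +x, left = stage +y
    A=np.array([[ s*k,-c*k, cx+c*half-s*half],[-c*k,-s*k, cy+s*half+c*half],[0,0,z],[0,0,1.]])
    H=K@np.hstack([R,t.reshape(3,1)])@A
    return cv2.warpPerspective(im,np.linalg.inv(H),(n,n))
E
python3 - <<'E'
from h import *
m=bot.camera_model("wrist"); im,d=bot.read_camera("wrist"); np.savez("w1.npz",im=im,d=d,**{k:np.array(v) for k,v in m.items()})
K=np.array(m["intrinsics"]);R=np.array(m["R"]);t=np.array(m["t"])
v,u=np.mgrid[:384,:512]; W=((np.stack([u,v,np.ones_like(u)],-1)@np.linalg.inv(K).T*d[...,None])-t)@R
yaw=np.radians(-8.2)
S=W[...,:2]-[.53,.033]; sx=S[...,0]*np.cos(yaw)+S[...,1]*np.sin(yaw); sy=-S[...,0]*np.sin(yaw)+S[...,1]*np.cos(yaw)
ok=d>0
# footprint of stage above z=.045
q=ok&(abs(sx)<.11)&(abs(sy)<.11)&(W[...,2]>.045)&(W[...,2]<.1)
r=cv2.minAreaRect((W[q][:,:2]*1000).astype(np.float32));print(r)
print("rail/levels",[(round(z,3),int(((abs(W[...,2]-z)<.001)&q).sum())) for z in np.arange(.046,.1,.002)])
hsv=cv2.cvtColor(im,cv2.COLOR_BGR2HSV)
b=q&(hsv[...,0]>95)&(hsv[...,0]<130)&(hsv[...,1]>110)&(hsv[...,2]>40)
print("blue",b.sum(),np.median(W[b][:,2]),cv2.minAreaRect((W[b][:,:2]*1000).astype(np.float32)))
a=rectify(im,m,.056,.53,.033,yaw);c=rectify(im,m,.074,.53,.033,yaw)
cv2.imwrite("pics/r1.png",cv2.convertScaleAbs(np.hstack([a[:,100:500],c[:,100:500]]),alpha=1.3))
E
```

```text
((531.7510375976562, 33.456180572509766), (160.55093383789062, 160.8303680419922), 81.63304901123047)
rail/levels [(np.float64(0.046), 46), (np.float64(0.048), 40), (np.float64(0.05), 48), (np.float64(0.052), 107), (np.float64(0.054), 2818), (np.float64(0.056), 1246), (np.float64(0.058), 174), (np.float64(0.06), 180), (np.float64(0.062), 1535), (np.float64(0.064), 4682), (np.float64(0.066), 200), (np.float64(0.068), 56), (np.float64(0.07), 183), (np.float64(0.072), 7990), (np.float64(0.074), 4320), (np.float64(0.076), 11), (np.float64(0.078), 0), (np.float64(0.08), 0), (np.float64(0.082), 0), (np.float64(0.084), 0), (np.float64(0.086), 0), (np.float64(0.088), 0), (np.float64(0.09), 0), (np.float64(0.092), 0), (np.float64(0.094), 0), (np.float64(0.096), 0), (np.float64(0.098), 0), (np.float64(0.1), 0)]
blue 9370 0.07255284221372035 ((533.116943359375, 37.65400314331055), (109.16250610351562, 115.79415893554688), 81.51544189453125)
```

View pics/r1.png

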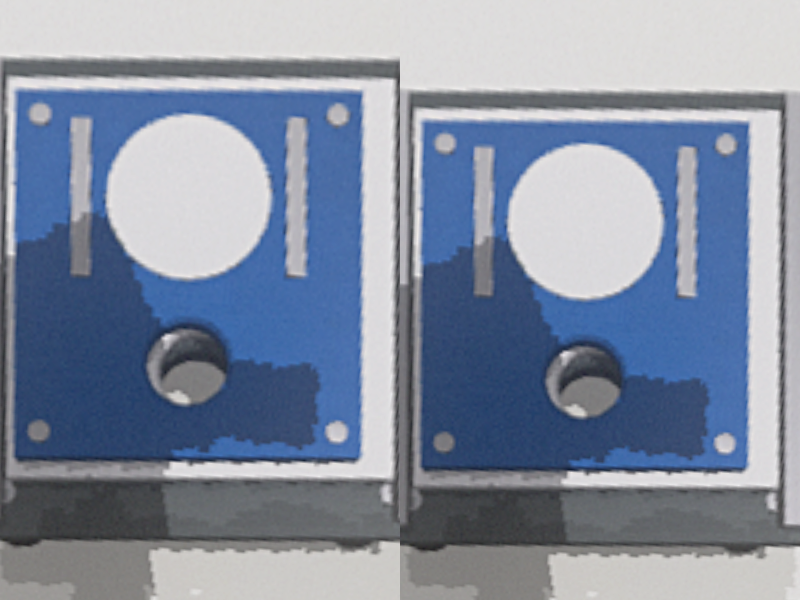

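Base centre is about (0.530, 0.0335) with yaw -8.4°, which puts home_hole near (0.500, 0.038). The blue hole is about 3 mm toward +x and 4.6 mm toward +y from that, as described. Next I move over the pin and measure it with the same camera.

```bash
python3 -m pendant '[[0.0854,-0.0093,-0.0358,0,0],[0.0854,-0.0093,-0.0358,0,0],[0.0854,-0.0093,-0.0358,0,0],[0.0854,-0.0093,-0.0358,0,0],[0.0854,-0.0093,-0.0358,0,0],[0.0854,-0.0093,-0.0358,0,0],[0.0854,-0.0093,-0.0358,0,0],[0.0854,-0.0093,-0.0358,0,0],[0.0854,-0.0093,-0.0358,0,0],[0.0854,0,0,0,0]]' && python3 - <<'E'
from h import *
m=bot.camera_model("wrist"); im,d=bot.read_camera("wrist"); cv2.imwrite("pics/w2.png",im)
K=np.array(m["intrinsics"]);R=np.array(m["R"]);t=np.array(m["t"])
v,u=np.mgrid[:384,:512]; W=((np.stack([u,v,np.ones_like(u)],-1)@np.linalg.inv(K).T*d[...,None])-t)@R
hsv=cv2.cvtColor(im,cv2.COLOR_BGR2HSV)
red=((hsv[...,0]<10)|(hsv[...,0]>170))&(hsv[...,1]>120)&(hsv[...,2]>60)&(d>0)&(np.hypot(W[...,0]-.504,W[...,1]+.293)<.035)&(W[...,2]>.08)
top=red&(W[...,2]>.117)
print(red.sum(),top.sum(),np.nanpercentile(W[red][:,2],[2,50,98]))
# rectified fit of top disc at z=.122
for z,mask in ((.122,top),):
    p=np.array([at_z("wrist",[a,b],z,m)[:2] for a,b in zip(u[mask],v[mask])],np.float32)*1000
    print("minEnclosing",cv2.minEnclosingCircle(p),p.mean(0))
for n,z in (("pin_grip",.102),("stand_hole",.072)):
    for r in bot.pinpoint(n,"wrist")[:3]: print(n,round(r["score"],2),np.round(r["at"],1),np.round(at_z("wrist",r["at"],z,m),4))
o=bot.get_obs();print(o["eef_pos"],o["tool_rot"])
E
```

```text
t: 3.95
eef_pos: [0.5032, -0.2873, 0.4039]
tool_rot: [0.002, 0.123, 0.992, -0.002]
contact_force: [-0.2, -1.1, 0.5]
gripper_width: 1.004
grasp_force: 0.0
1060 960 [0.09010918 0.12039572 0.12188121]
minEnclosing ((503.2135925292969, -292.5801696777344), 14.45307445526123) [ 503.162   -292.59726]
pin_grip 0.84 [133.5 186.4] [ 0.4805 -0.3895  0.102 ]
pin_grip 0.68 [248.5 185.9] [ 0.5037 -0.2946  0.102 ]
pin_grip 0.57 [367.8 222.4] [ 0.5613 -0.2013  0.102 ]
[ 0.50508845 -0.2799899   0.40248764] [7.93079221e-04 1.18717600e-01 9.92927661e-01 4.03207391e-04]
```

View pics/w2.png

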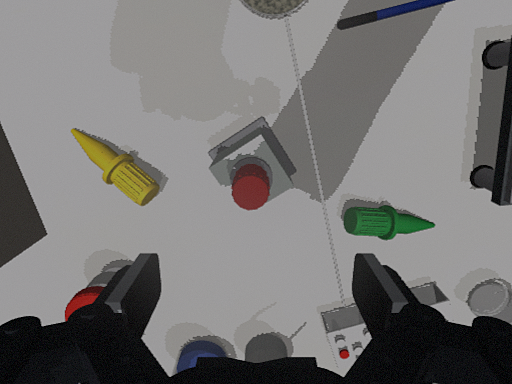

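The picture shows the red head at (251,187) in the white stand, yellow at (120,170), green at (385,222). The arm was still settling, so I'll measure once more.

```bash
cat > pin.py <<'E'
from h import *
o=bot.get_obs();m=bot.camera_model("wrist"); im,d=bot.read_camera("wrist")
K=np.array(m["intrinsics"]);R=np.array(m["R"]);t=np.array(m["t"])
v,u=np.mgrid[:384,:512]; W=((np.stack([u,v,np.ones_like(u)],-1)@np.linalg.inv(K).T*d[...,None])-t)@R
hsv=cv2.cvtColor(im,cv2.COLOR_BGR2HSV)
mask=((hsv[...,0]<10)|(hsv[...,0]>170))&(hsv[...,1]>120)&(hsv[...,2]>60)&(d>0)&(np.hypot(W[...,0]-.504,W[...,1]+.293)<.035)&(W[...,2]>.117)
p=np.array([at_z("wrist",[a,b],.122,m)[:2] for a,b in zip(u[mask],v[mask])])
c=p.mean(0); T=np.array(o["eef_pos"])
from scipy.spatial.transform import Rotation as Ro
w,x,y,z=o["tool_rot"]; Rt=Ro.from_quat([x,y,z,w]).as_matrix()
print("pin",c,"tcp",T,"delta tool",Rt.T@(np.array([c[0],c[1],.102])-T)-[0,0,.155])
E
python3 pin.py
```

```text
pin [ 0.50329695 -0.29260862] tcp [ 0.50508845 -0.2799899   0.40248764] delta tool [-0.00078947 -0.01298256  0.14547644]
```

```bash
python3 -m pendant '[[0.0854,-0.0008,-0.007,0.03,0],[0.0854,0,-0.006,0.03,0],[0.0854,0,0,0.03,0],[0.0854,0,0,0.025,0],[0.0854,0,0,0.02,0],[0.0854,0,0,0.01,0],[0.0854,0,0,0,0],[0.0854,0,0,0,0]]' && python3 -c "
from station import bot;print(bot.get_obs()['eef_pos'])"
```

```text
t: 4.82
eef_pos: [0.503, -0.2926, 0.2573]
tool_rot: [0.0, 0.118, 0.993, 0.0]
contact_force: [-0.7, 0.1, 0.7]
gripper_width: 1.004
grasp_force: 0.0
[ 0.50299947 -0.29257799  0.25725648]
```

```bash
python3 -m pendant '[[0.02,0,0,0,0],[0.02,0,0,0,0],[0.02,0,0,0,0],[0.02,0,0,0,0],[0.02,0,0,0,0],[0.02,0,0,0,0],[0.02,0,0,0,0],[0.02,0,0,0,0]]' 60
```

```text
t: 5.48
eef_pos: [0.5026, -0.2937, 0.2575]
tool_rot: [0.001, 0.119, 0.993, 0.0]
contact_force: [-1.7, 1.5, 5.8]
gripper_width: 0.336
grasp_force: 58.8
```

```bash
python3 -m pendant '[[0.02,0,0,-0.01,0],[0.02,0,0,-0.02,0],[0.02,0,0,-0.025,0],[0.02,0,0,-0.025,0],[0.02,0,0,-0.025,0],[0.02,0,0,-0.015,0],[0.02,0,0,0,0],[0.02,0,0,0,0]]' && python3 - <<'E'
from h import *
o=bot.get_obs();print(o["eef_pos"],o["contact_force"],o["gripper_width"],o["grasp_force"])
m=bot.camera_model("wrist"); im,d=bot.read_camera("wrist"); im2,_=bot.read_camera("side")
for n in ("pin_tip","pin_collar","pin_grip"):
  for c in ("wrist","side"):
    for r in bot.pinpoint(n,c)[:2]: print(c,n,round(r["score"],2),np.round(r["at"],1),np.round(at_z(c,r["at"],{"pin_tip":.126,"pin_collar":.192,"pin_grip":.222}[n],m if c=="wrist" else None),4))
s=cv2.resize(im2[130:250,200:320],(384,384))
cv2.imwrite("pics/l1.png",np.hstack([cv2.resize(im,(416,312)),s[:312]]))
E
```

```text
t: 6.15
eef_pos: [0.5022, -0.2936, 0.3774]
tool_rot: [0.001, 0.119, 0.993, 0.0]
contact_force: [0.1, 1.1, -1.4]
gripper_width: 0.337
grasp_force: 59.2
[ 0.50223526 -0.29356705  0.3773579 ] [ 0.08694361  1.13356285 -1.37665244] 0.3365927644680447 59.20709252357483
wrist pin_tip 0.98 [450.9 235.6] [ 0.5589 -0.1615  0.126 ]
wrist pin_tip 0.79 [254.  205.1] [ 0.5026 -0.2943  0.126 ]
side pin_tip 0.97 [257.8 313.6] [ 0.3908 -0.5532  0.126 ]
side pin_tip 0.75 [259.  210.2] [ 0.498  -0.2924  0.126 ]
wrist pin_collar 0.66 [401.5 231.1] [ 0.5108 -0.2195  0.192 ]
wrist pin_collar 0.63 [255.  249.5] [ 0.5034 -0.2935  0.192 ]
side pin_collar 0.92 [273.5 291.1] [ 0.4168 -0.5618  0.192 ]
side pin_collar 0.5 [280.6 200.1] [ 0.528  -0.3471  0.192 ]
wrist pin_grip 0.94 [131.2 192.5] [ 0.4532 -0.3308  0.222 ]
wrist pin_grip 0.73 [375.7 232.5] [ 0.4925 -0.2405  0.222 ]
side pin_grip 0.77 [275.9 205.6] [ 0.4963 -0.391   0.222 ]
side pin_grip 0.73 [282.  276.7] [ 0.4324 -0.5601  0.222 ]
```

View pics/l1.png

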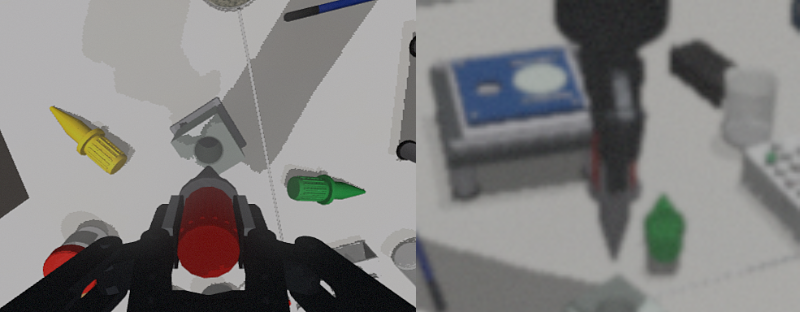

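The pin is held upright, with its tip at (.5026, -.2943) and collar at (.5034, -.2935), within about 1 mm of the tool axis. Moving it over the home axis.

```bash
python3 -m pendant '[[0.02,0.0081,0.0321,0,0],[0.02,0.0081,0.0321,0,0],[0.02,0.0081,0.0321,0,0],[0.02,0.0081,0.0321,0,0],[0.02,0.0081,0.0321,0,0],[0.02,0.0081,0.0321,0,0],[0.02,0.0081,0.0321,0,0],[0.02,0.0081,0.0321,0,0],[0.02,0.0081,0.0321,0,0],[0.02,0.0081,0.0321,0,0],[0.02,0,0,0,0],[0.02,0,0,0,0]]' && python3 -m pendant '[[0.02,0,0,0,0],[0.02,0,0,0,0],[0.02,0,0,0,0]]' && python3 - <<'E'
from h import *
o=bot.get_obs();print(o["eef_pos"],o["contact_force"])
m=bot.camera_model("wrist"); im,d=bot.read_camera("wrist")
for n,z in (("pin_tip",.126),("pin_collar",.192),("home_hole",.074),("upper_hole",.074)):
    for r in bot.pinpoint(n,"wrist")[:2]: print(n,round(r["score"],2),np.round(r["at"],1),np.round(at_z("wrist",r["at"],z,m),4))
yaw=np.radians(-8.4)
a=rectify(im,m,.056,.53,.0335,yaw)
cv2.imwrite("pics/a1.png",np.hstack([im[:,100:412],a[:450,60:540]][:1]+[cv2.resize(a[60:560,60:540],(480,384))]))
E
```

```text
t: 7.55
eef_pos: [0.4995, 0.0396, 0.3764]
tool_rot: [-0.0, 0.117, 0.993, -0.0]
contact_force: [-0.2, -0.9, -0.4]
gripper_width: 0.338
grasp_force: 59.4
t: 7.8
eef_pos: [0.4995, 0.036, 0.3767]
tool_rot: [-0.0, 0.12, 0.993, -0.0]
contact_force: [0.7, -0.1, -1.2]
gripper_width: 0.337
grasp_force: 59.4
[0.49951643 0.03597507 0.37669407] [ 0.70296381 -0.14661782 -1.18558819]
pin_tip 0.82 [172.6 299.2] [ 0.5589 -0.044   0.126 ]
pin_tip 0.75 [254.8 206.5] [0.5004 0.0356 0.126 ]
pin_collar 0.9 [117.8 299.5] [ 0.5114 -0.0426  0.192 ]
pin_collar 0.74 [255.6 251. ] [0.501  0.0361 0.192 ]
home_hole 0.93 [258.2 185.4] [0.5008 0.0382 0.074 ]
upper_hole 0.59 [263.5 188.6] [0.5046 0.0419 0.074 ]
```

View pics/a1.png

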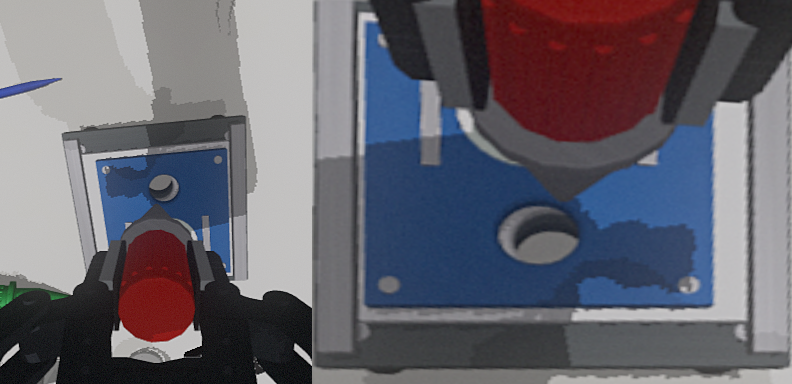

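```bash
python3 -m pendant '[[0.02,0.0005,0.002,0.015,0],[0.02,0,0,0.02,0],[0.02,0,0,0.01,0],[0.02,0,0,0,0],[0.02,0,0,0,0],[0.02,0,0,0,0],[0.02,0,0,0,0]]' && python3 - <<'E'
from h import *
o=bot.get_obs();print(o["eef_pos"],o["contact_force"])
m=bot.camera_model("wrist"); im,d=bot.read_camera("wrist")
for n,z in (("pin_tip",.081),("home_hole",.074),("upper_hole",.074)):
    for r in bot.pinpoint(n,"wrist")[:2]: print(n,round(r["score"],2),np.round(r["at"],1),np.round(at_z("wrist",r["at"],z,m),4))
E
```

```text
t: 8.63
eef_pos: [0.5, 0.0395, 0.3326]
tool_rot: [0.001, 0.119, 0.993, 0.0]
contact_force: [0.7, 0.2, -0.7]
gripper_width: 0.337
grasp_force: 59.5
[0.49996375 0.03947087 0.33258301] [ 0.73673173  0.16509795 -0.71344848]
pin_tip 0.72 [255.  206.6] [0.5017 0.0393 0.081 ]
home_hole 0.67 [254.3 201.1] [0.4999 0.0392 0.074 ]
upper_hole 0.85 [258.4 207.3] [0.5053 0.041  0.074 ]
```

```bash
python3 -m pendant '[[0.02,0.0003,-0.0011,0.006,0],[0.02,0,0,0.007,0],[0.02,0,0,0.007,0],[0.02,0,0,0.007,0],[0.02,0,0,0.007,0],[0.02,0,0,0.006,0],[0.02,0,0,0,0],[0.02,0,0,0,0]]'
```

```text
t: 9.5
eef_pos: [0.499, 0.0387, 0.2912]
tool_rot: [-0.0, 0.119, 0.993, -0.0]
contact_force: [1.0, 0.8, -2.4]
gripper_width: 0.332
grasp_force: 59.2
```

```bash
python3 -m pendant '[[0.02,0,0,0.005,0],[0.02,0,0,0.005,0],[0.02,0,0,0.004,0],[0.02,0,0,0,0],[0.02,0,0,0,0]]'
```

```text
t: 9.92
eef_pos: [0.4987, 0.0385, 0.2773]
tool_rot: [-0.0, 0.119, 0.993, -0.0]
contact_force: [2.0, 1.2, -1.8]
gripper_width: 0.336
grasp_force: 59.2
```

```bash
python3 -m pendant '[[0.02,0,0,0.003,0],[0.02,0,0,0.003,0],[0.02,0,0,0,0],[0.02,0,0,0,0]]'; python3 -m pendant '[[0.02,0,0,0.003,0],[0.02,0,0,0,0],[0.02,0,0,0,0]]'
```

```text
t: 10.25
eef_pos: [0.4987, 0.0384, 0.2714]
tool_rot: [-0.0, 0.119, 0.993, -0.0]
contact_force: [1.5, 0.4, -1.4]
gripper_width: 0.34
grasp_force: 59.3
t: 10.5
eef_pos: [0.4988, 0.0384, 0.2685]
tool_rot: [-0.0, 0.119, 0.993, -0.0]
contact_force: [0.9, 0.6, -2.4]
gripper_width: 0.335
grasp_force: 59.3
```

```bash
python3 -m pendant '[[0.02,0,0,0.002,0],[0.02,0,0,0.002,0],[0.02,0,0,0,0],[0.02,0,0,0,0]]'; python3 -m pendant '[[0.02,0,0,0.002,0],[0.02,0,0,0,0],[0.02,0,0,0,0]]'
```

```text
t: 10.83
eef_pos: [0.499, 0.0384, 0.2645]
tool_rot: [0.0, 0.119, 0.993, -0.0]
contact_force: [1.4, -1.4, -2.8]
gripper_width: 0.337
grasp_force: 59.3
t: 11.08
eef_pos: [0.499, 0.0384, 0.2626]
tool_rot: [0.0, 0.119, 0.993, -0.0]
contact_force: [1.9, -1.8, -2.3]
gripper_width: 0.334
grasp_force: 59.2
```

```bash
python3 -m pendant '[[0.02,-0.0003,-0.0003,0.002,0],[0.02,0,0,0,0],[0.02,0,0,0,0]]'; python3 -m pendant '[[0.02,0,0,0.0015,0],[0.02,0,0,0,0],[0.02,0,0,0,0]]'
```

```text
t: 11.33
eef_pos: [0.4992, 0.0383, 0.2606]
tool_rot: [-0.0, 0.119, 0.993, 0.0]
contact_force: [0.8, 0.5, -2.3]
gripper_width: 0.34
grasp_force: 59.5
t: 11.58
eef_pos: [0.4993, 0.0382, 0.2594]
tool_rot: [0.0, 0.119, 0.993, 0.0]
contact_force: [0.8, -0.4, 3.6]
gripper_width: 0.342
grasp_force: 60.2
```

```bash
python3 -m pendant '[[0.02,0,0,0.001,0],[0.02,0,0,0,0],[0.02,0,0,0,0]]'; python3 -m pendant '[[0.02,0,0,0.001,0],[0.02,0,0,0,0],[0.02,0,0,0,0]]'
```

```text
t: 11.83
eef_pos: [0.5, 0.038, 0.2593]
tool_rot: [0.001, 0.119, 0.993, 0.001]
contact_force: [-0.4, -1.9, 12.8]
gripper_width: 0.337
grasp_force: 61.0
t: 12.08
eef_pos: [0.5003, 0.0379, 0.2592]
tool_rot: [0.001, 0.119, 0.993, 0.001]
contact_force: [-3.5, -1.9, 23.4]
gripper_width: 0.333
grasp_force: 62.0
```

It is seated: the tool stops hard at 0.2592 and the prediction was 0.2593. Next: unload, release, rise and look.

```bash
python3 -m pendant '[[0.02,0,0,-0.0015,0],[0.02,0,0,0,0],[0.055,0,0,0,0],[0.055,0,0,0,0],[0.055,0,0,0,0],[0.055,0,0,0,0],[0.055,0,0,0,0]]' && python3 -m pendant '[[0.055,0,0,-0.01,0],[0.055,0,0,-0.025,0],[0.055,0,0,-0.035,0],[0.055,0,0,-0.04,0],[0.055,0,0,-0.04,0],[0.055,0,0,0,0],[0.055,0,0,0,0],[0.055,0,0,0,0]]' && python3 - <<'E'
from h import *
m=bot.camera_model("wrist"); im,d=bot.read_camera("wrist"); s,_=bot.read_camera("side")
for n,z in (("pin_grip",.104),("pin_collar",.074)):
    for r in bot.pinpoint(n,"wrist")[:2]: print(n,round(r["score"],2),np.round(r["at"],1),np.round(at_z("wrist",r["at"],z,m),4))
K=np.array(m["intrinsics"]);R=np.array(m["R"]);t=np.array(m["t"])
v,u=np.mgrid[:384,:512]; W=((np.stack([u,v,np.ones_like(u)],-1)@np.linalg.inv(K).T*d[...,None])-t)@R
hsv=cv2.cvtColor(im,cv2.COLOR_BGR2HSV); near=np.hypot(W[...,0]-.5,W[...,1]-.038)<.03
red=near&((hsv[...,0]<10)|(hsv[...,0]>170))&(hsv[...,1]>120)&(d>0)
print("top z",np.percentile(W[red][:,2],[50,90,98]))
b=(hsv[...,0]>95)&(hsv[...,0]<130)&(hsv[...,1]>110)&(W[...,2]>.06)&(W[...,2]<.08);print("blue z",np.median(W[b][:,2]))
cv2.imwrite("pics/f1.png",np.hstack([im[:,60:452],cv2.resize(s[120:220,180:280],(384,384),interpolation=2)]))
E
```

```text
t: 12.67
eef_pos: [0.4989, 0.0383, 0.2584]
tool_rot: [-0.0, 0.119, 0.993, -0.0]
contact_force: [0.0, -0.8, 0.4]
gripper_width: 0.648
grasp_force: 0.0
t: 13.33
eef_pos: [0.4988, 0.0382, 0.4088]
tool_rot: [-0.0, 0.119, 0.993, 0.0]
contact_force: [0.3, -0.4, -0.2]
gripper_width: 0.644
grasp_force: 0.0
pin_grip 0.73 [ 94.9 285.1] [ 0.5596 -0.1323  0.104 ]
pin_grip 0.57 [254.6 187.5] [0.5017 0.0372 0.104 ]
pin_collar 0.83 [257.  175.3] [0.4992 0.04   0.074 ]
pin_collar 0.82 [122.6 283.5] [ 0.5796 -0.1242  0.074 ]
top z [0.12215299 0.123229   0.12410212]
blue z 0.07255099854136456
```

View pics/f1.png

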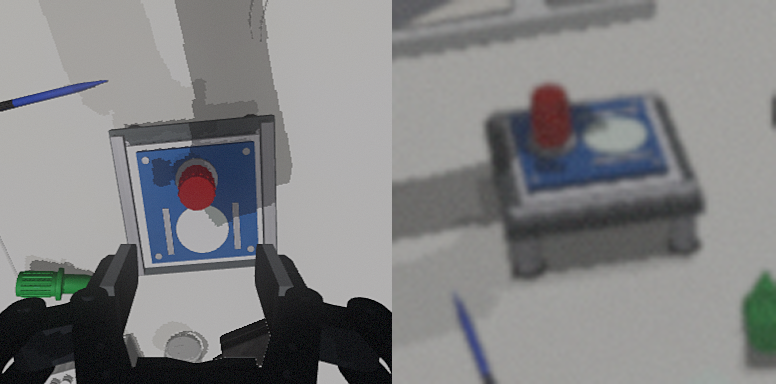

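The pin stands upright at (197,185) with its collar flat on the blue plate. Its top is 0.0496 to 0.0507 m above the plate, against an expected 0.050, and the blue plate is now centred between the rails.

```bash
python3 -c "
from station import bot;print(bot.hand_in())"
```

```text
the job is handed in; nothing more can be done
None
```

The red pin is seated through all three plates with its collar flat on the blue plate, the gripper has let go and is clear, and the job was handed in at about 13 s; the judge's verdict was not shown.

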